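# Re-arm the stirrer and set its speed selector to the fourth click

### The job

The bench stirrer has tripped. With a fingertip, push the pointer of its speed selector round anticlockwise all the way back to off (the red dot) so that it re-arms, let it rest there a moment, then push it clockwise exactly four clicks, to the fourth white tick after the red dot, and take the hand away. Push gently, do not pinch the selector, and leave the things standing on and around the stirrer where they are.

Things in the scene. Friction and masses are not known exactly. Their poses are not given: they have to be found in the camera images.
- selector (a joint): speed selector's angle, rad: 0 at off (pointer at the red dot), growing clockwise seen from above, one click every 0.5236 (30 degrees), fourth click 2.094, eighth and last 4.189, firm stops just beyond both ends. Each click holds it; pushed past half-way between two clicks (about 2 N at the arm) it jumps to the next by itself, ahead of the finger
- dial_centre (a point): point on the selector's upright axis at the surface of the level black round dial (128 mm across), 62 mm above the bench. x points to the stirrer's plate, z up. Seen from above the pointer stands 120 degrees anticlockwise of x at off, along x at the fourth click, 120 degrees clockwise of x at the eighth. Red dot and eight white ticks (ever longer) lie on the dial 56 mm from the axis
- pointer (a point): point on the grey pointer arm of the selector, half-way up it, 38 mm from the axis. The arm is a bar 12 mm wide with a white line on top, from a round hub of 15 mm radius out to 48 mm from the axis; its side faces stand 3 to 27 mm above the dial. x points outward along the arm, z up
- stirrer: bench stirrer, a white box 290 x 164 x 60 mm fixed to the bench, the dial on top of its end near the robot, a round white plate (136 mm across, top 78 mm above the bench) 142 mm farther along x. Origin on the bench below the dial's centre, axes as dial_centre's
- beaker_b: clear glass beaker with two glass tubes in it, 118 mm across, 148 mm high (tubes about 200 mm), fixed on the bench to the left of the stirrer; not part of the job, an obstacle only; origin at the centre of its underside
- petri_dish: empty clear petri dish, 90 mm across, 18 mm high, standing on the stirrer's round white plate; origin at the centre of its underside
- dropper_bottle: small brown dropper bottle with a red rubber top, 30 mm across, 111 mm high; origin at the centre of its underside
- rubber_bulb: orange pipette bulb, 47 mm across, 63 mm high; origin at the centre of its underside
- powder_jar: white jar with a red cap, 60 mm across, 60 mm high; origin at the centre of its underside
- tape_roll: roll of beige tape lying flat, 55 mm across, 18 mm high; origin at the centre of its underside
- slide_box: blue and white box of slides, 31 x 81 x 52 mm; origin at the centre of its underside

How it is judged:
By the outcome, as a careful person would: the job done as asked, in the order asked, and still so for the second after the job is handed in, with the robot touching nothing.
It also fails if it takes over 51 s, if anything falls off the work surface, if the arm or the gripper's body presses on something with over 40 N, if the wrist force passes 120 N, or if a joint passes its speed limit or range.

### The arm

A 6-joint arm with a two-finger parallel gripper is mounted at the origin on a cart in front of the work surface, level with it; the furniture and walls round the work are solid. World frame = base frame: x ahead of the robot, y to its left, z up, the work surface at z = 0. Lengths are in mm, angles in rad, forces in N, time in s.
With the tool pointing down it reaches from about 400 to 925 mm from the base axis. Payload 12.5 kg.
Tool frame: the origin (TCP) lies midway between the tips of the shut fingers; the grasp point (between the pads) lies 19 mm behind it; z points along the fingers, y is the line along which they close (so a half turn about z gives the same grasp; the last joint's range is limited). The gripper opens to 95 mm and grips with 3 to 60 N. Pads are 20 mm wide; open, the fingers measure 119 mm over their backs; the gripper's body (75 mm by 180 mm) begins 59 mm behind the grasp point.
Start: joints at [-1.32, 0.491, 1.559, -0, 1.092, -0.106], TCP at [218.323, -585.649, 190.061] pointing down, gripper open.
Joint ranges: [-3.1, 3.1], [-0.84, 2.19], [0.05, 2.79], [-1.13, 4.28], [0.06, 2.93], [-2.69, 2.69]. Speed limits (rad/s): [2.22, 2.22, 2.79, 3.14, 3.14, 3.14].

### API

Orientations are given as [roll, pitch, yaw] about the fixed x, y, z axes, in that order (R = Rz(yaw) Ry(pitch) Rx(roll)).
In Python, from cell import state, viewer, env, models gives the robot as it stands. The module is installed in compiled form; this text tells all that it offers.
- The arm moves only by the tool arm_command, never from a script. Its argument "rows" is a list of rows, each a list of 2 entries, a list of its own where there are three numbers: the shift along the tool's x, y, z normalised to -1 to 1, where 1 is 0.25 m, then the turn about the tool's z normalised to -1 to 1, where 1 is pi rad. A call has exactly 5 rows; each row shifts and turns the commanded pose from where the row before left it, along the tool's axes as they then stand; what a row does not reach is not made up. A row lasts 1/10 s, in which the tool goes at most 50 mm and 8.59 degrees, less where a joint would pass 70% of its speed; a pose out of reach is approached as far as the arm can. A call with a number of a shift or a turn outside -1 to 1 is refused whole. A call with a gripper value outside its range is refused whole. "claw" is the opening, from 0 (shut) to 1 (fully open), set as the call begins (left out, the last holds). The fingers move at their own pace and stop on an object; the grip force is fixed at half the most. Time passes only in rows, so rows that do not move let the fingers close, or fill a call up. It gives the time, the measured TCP pose, the force, the opening and the grip force at its end, in the units of the state.
- state(): the state, without advancing time (a new reading comes with each control period).
- viewer.read_camera(name): name is "scene" or "side" or "wrist"; returns (picture, depth): 480x640x3 uint8, red, green, blue; 480x640 float32, mm along the optical axis (not along the pixel's ray), 0 where there is no reading.
- viewer.get_calibration(name): a dict with "camera_matrix" (3x3 intrinsics, pixels), "world_to_cam" (4x4, takes a point from world to camera coordinates). Camera axes: x right, y up, looking along -z (the intrinsics and any distortion apply to the point x, -y, -z); pixel columns grow to the right and rows downward; lengths in mm; the calibration is good to about 2 mm. A picture is of the moment at which its call begins: read the wrist's pose just before it. get_calibration takes no time and is no camera call; for the wrist camera it gives the pose at the moment of the call.
- env.job_done(): hands the job in; it is judged then, once.
Trained networks look in the newest picture that a camera, given by its name, has taken for a name from the list of things; names that differ only in an ending like _2 or _b are one class to them, and where a whole thing is asked for, a point or a joint stands for the part that bears it (a point fixed in the world has none). Each returns a list of dicts, best first, with "confidence" (0 to 1); they miss things now and then, are a little off and sometimes report something else, mostly with a low value. They report only what shows in the picture. A call takes as long as a camera call.
- models.search_frame(camera, label): "position" ([x, y, z] in mm, in world coordinates, good to about 4 mm: the middle of the surface that is visible of it).
- models.mark_of(camera, label): "position" ([x, y, z] in mm, in world coordinates, good to about 4 mm: a listed point, or the origin of a listed thing).
The state is a dict: "t": time; "joints": joint angles; "qvel": joint speeds; "tau": joint torques, N m; "eef_pos": TCP position; "tcp_rot": TCP orientation; "ft_force": force on the tool from outside, world axes, zero at the start; "moment": the same for the moment, N m; "opening": opening from 0.0 (shut) to 1.0 (fully open); "grip_force": force on a finger pad.
Only numpy, scipy, OpenCV 4.12 (cv2) and the standard library are available. Lean on these libraries where they do the work, as an engineer would, in place of code of your own. Each camera call takes 0.05 s, during which the arm holds its last target. There are 200 camera calls.

## Working session

There is one attempt and no reset: what is moved stays moved. The work goes in short steps, Python scripts to look and compute and a tool call to move; the robot and the scene stay as the last step left them, time stands still between calls to the robot, and variables do not carry over. Pictures are saved under pics/ and viewed, at most 10 in all, crops included, and the job is handed in when it is done.

Besides the shell and the picture viewer there is one more tool, called after ">>>" in YAML: its name, and indented under it one key for each argument. arm_command: Moves the arm, as the interface text tells. Scaled input: -1 to 1 covers 0.25 m each way for a shift and pi rad each way for a turn. Its arguments: {"type":"object","properties":{"rows":{"type":"array","items":{"type":"array"}},"claw":{"type":"number"}},"required":["rows"]}

```bash
mkdir -p pics
python3 - <<'E'
from cell import state, viewer, env, models
import cv2,numpy as np
s=state();print(s['t'],s['eef_pos'],s['tcp_rot'],s['opening'],s['ft_force'])
for c in ['scene','side']:
    p,d=viewer.read_camera(c); cv2.imwrite(f'pics/{c}0.png',p[:,:,::-1])
    for l in ['dial_centre','pointer','stirrer','beaker_b','petri_dish','dropper_bottle','rubber_bulb','powder_jar','tape_roll','slide_box']:
        print(c,l,[(np.round(r['position']).tolist(),round(r['confidence'],2)) for r in models.mark_of(c,l)[:2]])
print(state()['t'])
E
```

```text
0.0 [ 218.25292814 -585.37185915  189.45701153] [-3.14049065e+00 -1.25945227e-04  3.56815510e-01] 0.9992701845785107 [0.58774191 0.61524525 0.08097586]
scene dial_centre [([493.0, -238.0, 61.0], 0.7), ([372.0, -512.0, -4.0], 0.19)]
scene pointer [([509.0, -276.0, 77.0], 0.83)]
scene stirrer [([493.0, -238.0, -2.0], 0.63)]
scene beaker_b [([543.0, 5.0, 4.0], 0.79)]
scene petri_dish [([544.0, -592.0, 0.0], 0.64)]
scene dropper_bottle []
scene rubber_bulb [([508.0, -279.0, 76.0], 0.38)]
scene powder_jar []
scene tape_roll [([374.0, -512.0, -4.0], 0.7)]
scene slide_box [([543.0, -592.0, 0.0], 0.58), ([488.0, -235.0, 61.0], 0.17)]
side dial_centre [([494.0, -237.0, 58.0], 0.77), ([621.0, -287.0, 79.0], 0.57)]
side pointer [([509.0, -273.0, 74.0], 0.45), ([405.0, 295.0, 4.0], 0.26)]
side stirrer [([492.0, -243.0, -2.0], 0.61)]
side beaker_b [([546.0, 5.0, 2.0], 0.88), ([401.0, 293.0, 1.0], 0.59)]
side petri_dish [([622.0, -286.0, 77.0], 0.82)]
side dropper_bottle [([402.0, 296.0, -2.0], 0.73)]
side rubber_bulb [([550.0, 391.0, 0.0], 0.85)]
side powder_jar [([531.0, 276.0, -6.0], 0.7)]
side tape_roll []
side slide_box [([548.0, -594.0, -2.0], 0.67)]
1.1
```

View pics/scene0.png

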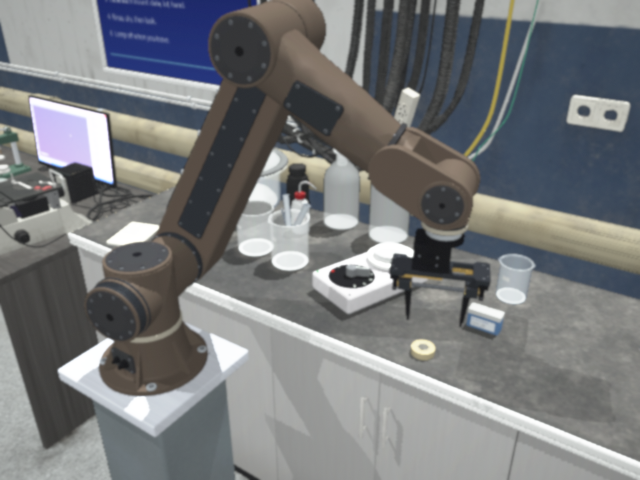

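View pics/side0.png

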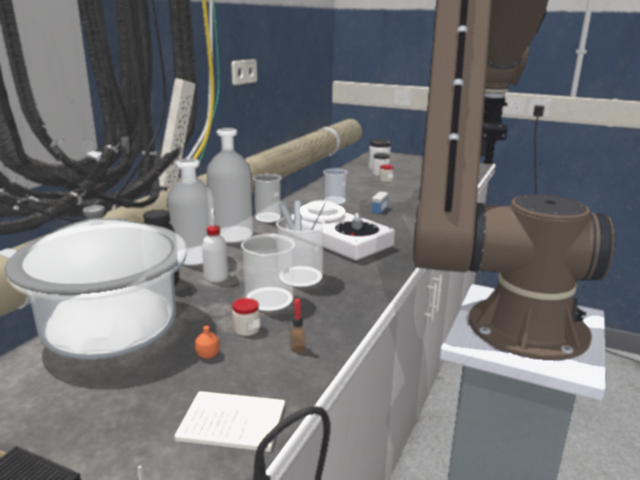

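The scene picture shows the dial at about (352,275) with its pointer, and the petri dish beyond it at about (390,255). The side picture shows the same at (357,229) and (323,210). The "dish" at (544,-592) is really the slide box area. I'm moving over the dial for a wrist view, with the fingers shut.

>>> arm_command:
  rows:
    - [[0.12, -0.08, -0.05], 0]
    - [[0.12, -0.08, -0.05], 0]
    - [[0.12, -0.08, -0.05], 0]
    - [[0.12, -0.08, -0.05], 0]
    - [[0.12, -0.08, -0.05], 0]
  claw: 0

```text
t: 1.6
eef_pos: [324.6, -438.3, 253.1]
tcp_rot: [3.141, -0.0, 0.357]
ft_force: [0.5, -0.2, -0.1]
opening: 0.638
grip_force: 0.0
```

>>> arm_command:
  rows:
    - [[0.12, -0.08, -0.05], 0]
    - [[0.12, -0.08, -0.05], 0]
    - [[0.12, -0.08, -0.05], 0]
    - [[0.12, -0.08, -0.05], 0]
    - [[0, 0, 0], 0]

```text
t: 2.1
eef_pos: [410.5, -320.3, 304.4]
tcp_rot: [3.139, -0.002, 0.36]
ft_force: [-0.9, 0.3, 0.4]
opening: 0.217
grip_force: 0.0
```

```bash
cat > h.py <<'E'
from cell import state, viewer, env, models
import cv2,numpy as np
def topix(c,P):
    k=viewer.get_calibration(c);M=np.array(k['world_to_cam']);K=np.array(k['camera_matrix'])
    q=M@np.append(P,1);v=K@np.array([q[0],-q[1],-q[2]]);return v[:2]/v[2]
def plane(c,uv,z):
    k=viewer.get_calibration(c);M=np.array(k['world_to_cam']);K=np.array(k['camera_matrix'])
    r=np.linalg.inv(K)@[uv[0],uv[1],1];d=M[:3,:3].T@[r[0],-r[1],-r[2]];o=-M[:3,:3].T@M[:3,3]
    return o+d*(z-o[2])/d[2]
def show():
    s=state();print(round(s['t'],2),np.round(s['eef_pos'],1),np.round(s['tcp_rot'],3),round(s['opening'],2),np.round(s['ft_force'],1))
E
python3 - <<'E'
from h import *
show()
p,d=viewer.read_camera('wrist'); cv2.imwrite('pics/w0.png',p[:,:,::-1]); np.save('w0d.npy',d)
for l in ['dial_centre','pointer','stirrer','petri_dish']:
    print(l,[(np.round(r['position'],1).tolist(),round(r['confidence'],2)) for r in models.mark_of('wrist',l)[:2]])
print(viewer.get_calibration('wrist'))
E
```

```text
2.1 [ 410.5 -320.3  304.4] [ 3.139e+00 -2.000e-03  3.600e-01] 0.22 [-0.9  0.3  0.4]
dial_centre [([490.7, -240.2, 61.2], 0.83)]
pointer [([507.4, -277.2, 79.1], 0.95)]
stirrer [([491.2, -240.8, -0.0], 0.83), ([549.6, -590.2, 0.5], 0.66)]
petri_dish []
{'camera_matrix': array([[375.59075803,   0.        , 316.78888707],
       [  0.        , 375.59075803, 239.75219785],
       [  0.        ,   0.        ,   1.        ]]), 'world_to_cam': array([[ 3.48076242e-01, -9.37466209e-01, -1.90572643e-04,
        -4.45538313e+02],
       [ 8.95048983e-01,  3.32387393e-01, -2.97331362e-01,
        -1.90693835e+02],
       [ 2.78801449e-01,  1.03323411e-01,  9.54774332e-01,
        -5.78958899e+02],
       [ 0.00000000e+00,  0.00000000e+00,  0.00000000e+00,
         1.00000000e+00]])}
```

View pics/w0.png

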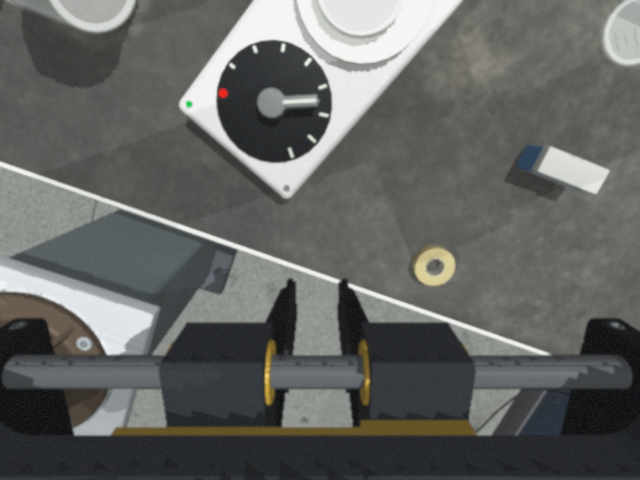

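The wrist picture shows the dial centre at about (274,101), the red dot at (223,93), and the ticks running clockwise over the top to (291,153). The pointer points right at (318,100), between ticks 5 and 6. Next I'll fit the ring precisely.

```bash
cat > ring.py <<'E'
from h import *
def ring(c,p,C0,z=62):
    hsv=cv2.cvtColor(p,cv2.COLOR_RGB2HSV)
    m=((p.min(2)>130)|((hsv[...,1]>150)&(p[...,0]>120))).astype(np.uint8)
    n,_,st,ce=cv2.connectedComponentsWithStats(m); P=[];red=None
    for i in range(1,n):
        if not 3<=st[i,4]<=150: continue
        w=plane(c,ce[i],z); r=np.hypot(*(w[:2]-C0))
        if 47<r<62:
            u,v=np.round(ce[i]).astype(int); q=p[v,u].astype(int); P.append(w[:2])
            if q[0]>q[1]+60: red=w[:2]
    P=np.array(P)
    A=np.c_[2*P,np.ones(len(P))];s=np.linalg.lstsq(A,(P**2).sum(1),rcond=None)[0];C=s[:2];R=np.sqrt(s[2]+C@C)
    print('C',np.round(C,1),'R',round(R,1),'angs',np.round(np.sort(np.degrees(np.arctan2(*(P-C).T[::-1]))),1),'red',None if red is None else np.degrees(np.arctan2(*(red-C)[::-1])))
    return C
E
python3 - <<'E'
from ring import *
p=cv2.imread('pics/w0.png')[:,:,::-1].copy()
C=ring('wrist',p,np.array([491,-240])); 
for uv,n in [((271,102),'hub'),((318,100),'tip')]: print(n,plane('wrist',uv,89))
a=plane('wrist',(318,100),89)[:2]-C;print(np.degrees(np.arctan2(a[1],a[0])),np.hypot(*a))
d=np.load('w0d.npy');k=viewer.get_calibration('wrist');K=k['camera_matrix'];M=k['world_to_cam']
vv,uu=np.mgrid[60:150,215:335];D=d[vv,uu];X=np.stack([(uu-K[0,2])/K[0,0]*D,-(vv-K[1,2])/K[1,1]*D,-D],-1).reshape(-1,3)
W=(X-M[:3,3])@M[:3,:3];W=W[D.ravel()>0];print('dial z',np.median(W[:,2]))
T=W[(W[:,2]>83)&(W[:,2]<96)];r=T[:,:2]-C;T=T[(np.hypot(*r.T)>20)&(np.hypot(*r.T)<50)];r=T[:,:2]-C
print(len(T),T[:,2].mean(),'arm dir',np.degrees(np.arctan2(*r.mean(0)[::-1])))
E
```

```text
C [ 490.5 -242.9] R 55.6 angs [-141.5 -112.2  -82.3  -52.4    8.5   39.1  100. ] red 99.97492851519365
hub [ 489.86706955 -243.63864321   89.        ]
tip [ 508.32263785 -287.85254663   89.        ]
-68.38827915919748 48.29807090172388
dial z 58.76842033385517
328 85.68890218599502 arm dir -68.0797846741219
```

>>> arm_command:
  rows:
    - [[0, 0, 0.05], 0.047]
    - [[0, 0, 0.05], 0.047]
    - [[0, 0, 0.05], 0.047]
    - [[0, 0, 0.05], 0.047]
    - [[0, 0, 0.05], 0.047]
  claw: 0

```text
t: 2.85
eef_pos: [407.7, -323.5, 239.1]
tcp_rot: [-3.141, 0.001, -0.389]
ft_force: [1.3, 0.1, 0.2]
opening: 0.003
grip_force: 0.0
```

>>> arm_command:
  rows:
    - [[0, 0, 0.05], 0.047]
    - [[0, 0, 0.05], 0.047]
    - [[0, 0, 0.05], 0.047]
    - [[0, 0, 0.05], 0.047]
    - [[0, 0, 0.05], 0.047]

```text
t: 3.35
eef_pos: [407.7, -323.5, 176.6]
tcp_rot: [3.141, 0.001, -1.127]
ft_force: [1.2, 0.0, 0.2]
opening: 0.006
grip_force: 0.0
```

>>> arm_command:
  rows:
    - [[0, 0, 0], 0.022]
    - [[0, 0, 0], 0]
    - [[0, 0, 0], 0]
    - [[0, 0, 0], 0]
    - [[0, 0, 0], 0]

```text
t: 3.85
eef_pos: [408.4, -322.9, 177.7]
tcp_rot: [-3.141, -0.0, -1.188]
ft_force: [-0.6, -0.0, -0.2]
opening: 0.004
grip_force: 0.0
```

```bash
cat > go.py <<'E'
from h import *
import sys
C=np.array([490.5,-242.5])
def armframe():
    s=state();psi=s['tcp_rot'][2];x=np.array([np.cos(psi),np.sin(psi)]);y=np.array([np.sin(psi),-np.cos(psi)])
    e=s['eef_pos'][:2]-C
    show();print('psi',round(np.degrees(psi),1),'r,t',round(e@x,1),round(e@y,1),'j6',round(s['joints'][5],2))
    return e@x,e@y
def pic(phi=None):
    pass
if __name__=='__main__':
    r,t=armframe(); R,T,Z=map(float,sys.argv[1:4]);print('norm shift',np.round(np.array([R-r,T-t,state()['eef_pos'][2]-Z])/250,4))
E
python3 go.py 36 30 73
```

```text
3.85 [ 408.4 -322.9  177.7] [-3.141 -0.    -1.188] 0.0 [-0.6 -0.  -0.2]
psi -68.1 r,t 43.9 106.2 j6 1.96
norm shift [-0.0316 -0.3047  0.4189]
```

>>> arm_command:
  rows:
    - [[-0.0063, -0.061, 0], 0]
    - [[-0.0063, -0.061, 0], 0]
    - [[-0.0063, -0.061, 0], 0]
    - [[-0.0063, -0.061, 0], 0]
    - [[-0.0063, -0.061, 0], 0]

```text
t: 4.35
eef_pos: [477.7, -286.0, 177.5]
tcp_rot: [3.142, -0.0, -1.188]
ft_force: [-0.7, 0.2, 0.9]
opening: 0.0
grip_force: 0.0
```

>>> arm_command:
  rows:
    - [[0, 0, 0.08], 0]
    - [[0, 0, 0.08], 0]
    - [[0, 0, 0.08], 0]
    - [[0, 0, 0.06], 0]
    - [[0, 0, 0], 0]

```text
t: 4.85
eef_pos: [476.2, -285.9, 100.7]
tcp_rot: [3.14, 0.003, -1.188]
ft_force: [0.0, 0.3, 0.1]
opening: 0.003
grip_force: 0.0
```

```bash
python3 go.py 36 28 73
python3 - <<'E'
from h import *
p,d=viewer.read_camera('wrist'); cv2.imwrite('pics/w1.png',p[:,:,::-1])
print(topix('wrist',[490.5,-242.5,62]))
E
```

```text
4.85 [ 476.2 -285.9  100.7] [ 3.140e+00  3.000e-03 -1.188e+00] 0.0 [0.  0.3 0.1]
psi -68.1 r,t 35.0 29.5 j6 2.1
norm shift [ 0.0042 -0.0059  0.111 ]
[274.24673342 305.75741772]
```

View pics/w1.png

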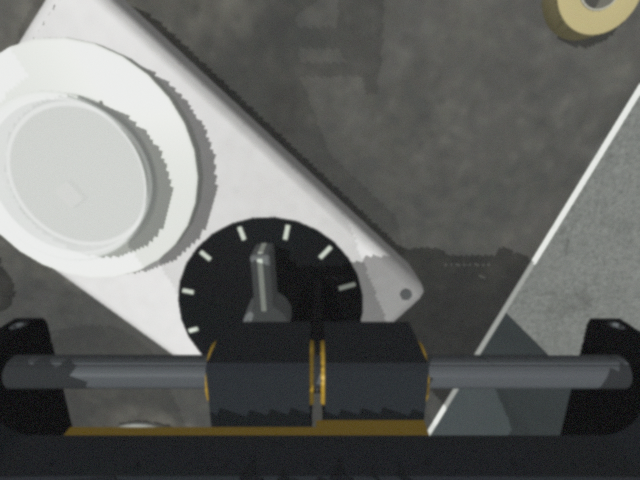

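The picture shows the pointer at column 263, between the ticks at 240 and 287. The shut fingertips are to its right, near column 318, and clear of it. Next I descend and start the anticlockwise push.

>>> arm_command:
  rows:
    - [[0, 0, 0.05], 0]
    - [[0, 0, 0.06], 0]
    - [[0, 0, 0], 0]
    - [[0, 0, 0], 0]
    - [[0, 0, 0], 0]

```text
t: 5.4
eef_pos: [476.7, -287.2, 75.7]
tcp_rot: [-3.141, -0.001, -1.189]
ft_force: [0.1, 0.1, 0.5]
opening: 0.001
grip_force: 0.0
```

```bash
python3 go.py 36 20 73
python3 - <<'E'
import numpy as np
for t in (18,20,-18,-20):
  for d in (2,3,4,5):
    a=np.radians(d)*(1 if t>0 else -1);r=36
    print(t,d,np.round(np.array([r*np.cos(a)+t*np.sin(a)-r,-r*np.sin(a)+t*np.cos(a)-t])/250,4),round(-np.degrees(a)/180,4))
E
```

```text
5.4 [ 476.7 -287.2   75.7] [-3.141e+00 -1.000e-03 -1.189e+00] 0.0 [0.1 0.1 0.5]
psi -68.1 r,t 36.3 29.5 j6 2.1
norm shift [-0.0011 -0.038   0.0109]
18 2 [ 0.0024 -0.0051] -0.0111
18 3 [ 0.0036 -0.0076] -0.0167
18 4 [ 0.0047 -0.0102] -0.0222
18 5 [ 0.0057 -0.0128] -0.0278
20 2 [ 0.0027 -0.0051] -0.0111
20 3 [ 0.004  -0.0076] -0.0167
20 4 [ 0.0052 -0.0102] -0.0222
20 5 [ 0.0064 -0.0129] -0.0278
-18 2 [0.0024 0.0051] 0.0111
-18 3 [0.0036 0.0076] 0.0167
-18 4 [0.0047 0.0102] 0.0222
-18 5 [0.0057 0.0128] 0.0278
-20 2 [0.0027 0.0051] 0.0111
-20 3 [0.004  0.0076] 0.0167
-20 4 [0.0052 0.0102] 0.0222
-20 5 [0.0064 0.0129] 0.0278
```

>>> arm_command:
  rows:
    - [[0, -0.012, 0], 0]
    - [[0, -0.012, 0], 0]
    - [[0, -0.012, 0], 0]
    - [[0, 0, 0.008], 0]
    - [[0, 0, 0], 0]

```text
t: 5.9
eef_pos: [484.6, -283.4, 72.8]
tcp_rot: [3.141, 0.0, -1.189]
ft_force: [-0.5, 0.5, -0.2]
opening: 0.005
grip_force: 0.0
```

>>> arm_command:
  rows:
    - [[0.005, -0.0102, 0], -0.0222]
    - [[0.005, -0.0102, 0], -0.0222]
    - [[0.005, -0.0102, 0], -0.0222]
    - [[0.005, -0.0102, 0], -0.0222]
    - [[0.005, -0.0102, 0], -0.0222]

```text
t: 6.4
eef_pos: [498.7, -282.7, 72.9]
tcp_rot: [3.141, 0.0, -0.837]
ft_force: [-0.0, 0.7, 0.6]
opening: 0.004
grip_force: 0.0
```

```bash
python3 go.py 36 20 74
```

```text
6.4 [ 498.7 -282.7   72.9] [ 3.141  0.    -0.837] 0.0 [-0.   0.7  0.6]
psi -48.0 r,t 35.4 20.8 j6 1.78
norm shift [ 0.0026 -0.0032 -0.0042]
```

>>> arm_command:
  rows:
    - [[0.005, -0.0102, 0], -0.0222]
    - [[0.005, -0.0102, 0], -0.0222]
    - [[0.005, -0.0102, 0], -0.0222]
    - [[0.005, -0.0102, 0], -0.0222]
    - [[0.005, -0.0102, 0], -0.0222]

```text
t: 6.9
eef_pos: [511.6, -277.0, 72.9]
tcp_rot: [3.142, 0.0, -0.489]
ft_force: [0.3, 0.4, 0.2]
opening: 0.005
grip_force: 0.0
```

>>> arm_command:
  rows:
    - [[0.005, -0.0102, 0], -0.0222]
    - [[0.005, -0.0102, 0], -0.0222]
    - [[0.005, -0.0102, 0], -0.0222]
    - [[0.005, -0.0102, 0], -0.0222]
    - [[0.005, -0.0102, 0], -0.0222]

```text
t: 7.4
eef_pos: [521.8, -267.2, 72.9]
tcp_rot: [-3.142, 0.0, -0.14]
ft_force: [0.2, 0.1, 0.2]
opening: 0.003
grip_force: 0.0
```

```bash
python3 go.py 36 20 73;  python3 - <<'E'
from h import *
p,d=viewer.read_camera('wrist'); cv2.imwrite('pics/w2.png',p[200:480,100:540,::-1])
print([(np.round(r['position'],1),r['confidence']) for r in models.mark_of('wrist','pointer')])
E
```

```text
7.4 [ 521.8 -267.2   72.9] [-3.142  0.    -0.14 ] 0.0 [0.2 0.1 0.2]
psi -8.0 r,t 34.5 20.1 j6 1.13
norm shift [ 0.0061 -0.0003 -0.0002]
[(array([ 506.4, -276.7,   77.8]), 0.57)]
```

View pics/w2.png

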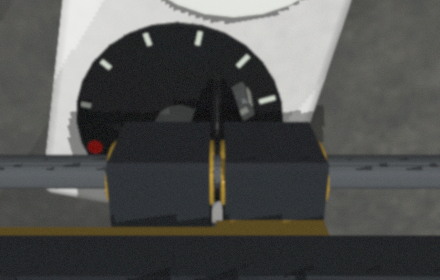

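The crop shows the pointer at about (243,98), right of the fingers, so it doesn't seem to have been carried along. I'll check this from a closer view and by depth.

Run:
```python
from h import *
p=cv2.imread('pics/w2.png')
o=np.array([100,200]);C=np.array([490.5,-242.5])
for a in (-68,-52,-38,-22,-8):
    u=np.array([np.cos(np.radians(a)),np.sin(np.radians(a))])
    print(a,*[np.round(topix('wrist',np.append(C+r*u,89))-o) for r in (15,48)])
print('tcp',topix('wrist',state()['eef_pos'])-o)
q,d=viewer.read_camera('scene');s,ds=viewer.read_camera('side')
r=[cv2.resize(p[0:150,60:300],(800,500),interpolation=3)]
def crop(c,im):
    u,v=topix(c,[490.5,-242.5,75]).astype(int);return cv2.resize(im[v-25:v+25,u-40:u+40,::-1],(400,250),interpolation=3)
cv2.imwrite('pics/z2.png',cv2.resize(np.vstack([r[0],np.hstack([crop('scene',q),crop('side',s)])]),(640,600)))
```

```text
-68 [203. 139.] [257. 112.]
-52 [198. 134.] [242.  93.]
-38 [193. 130.] [224.  81.]
-22 [185. 128.] [199.  72.]
-8 [179. 127.] [176.  69.]
tcp [215.81520029  81.12948861]
```

View pics/z2.png

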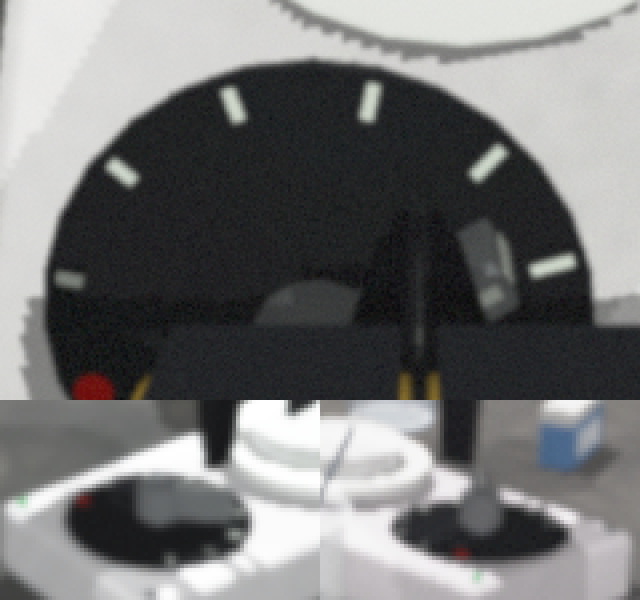

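Run:
```python
from h import *
e=state()['eef_pos']
for c,cx in (('scene',160),('side',480)):
    o=topix(c,[490.5,-242.5,75]).astype(int)
    for dz in (0,25,50): print(c,dz,(topix(c,e+[0,0,dz])-o)*4+[cx,500])
    for a in (-68,-52,-38): print(a,(topix(c,[490.5+40*np.cos(np.radians(a)),-242.5+40*np.sin(np.radians(a)),89])-o)*4+[cx,500])
    p,d=viewer.read_camera(c);u,v=np.round(topix(c,e+[0,0,30])).astype(int);print(d[v-10:v+12:2,u-4:u+5:2].round())
    k=viewer.get_calibration(c)['world_to_cam'];print('exp depth',-(k@np.append(e,1))[2])
```

```text
scene 0 [215.70617791 495.612802  ]
scene 25 [217.01497644 463.39545699]
scene 50 [218.34317112 430.70065689]
-68 [220.60645021 490.48584683]
-52 [220.47756468 482.00655664]
-38 [216.58898768 474.79911678]
[[1558. 1561. 1557. 1555. 1569.]
 [1570. 1562. 1561. 1564. 1567.]
 [1571. 1561. 1561. 1564. 1569.]
 [1572. 1564. 1560. 1570. 1582.]
 [1581. 1574. 1563. 1576. 1642.]
 [1582. 1578. 1575. 1588. 1635.]
 [1585. 1573. 1582. 1660. 1636.]
 [1647. 1650. 1654. 1648. 1654.]
 [1637. 1638. 1643. 1640. 1643.]
 [1577. 1571. 1575. 1572. 1632.]
 [1583. 1576. 1569. 1577. 1615.]]
exp depth 1599.1481100786589
side 0 [454.69498752 488.838215  ]
side 25 [455.97460334 455.86741967]
side 50 [457.26954945 422.50162161]
-68 [483.05685717 466.19917738]
-52 [467.67281617 466.39759249]
-38 [455.12285207 467.72865811]
[[1555. 1546. 1544. 1550. 1547.]
 [1563. 1560. 1545. 1550. 1561.]
 [1557. 1559. 1558. 1543. 1562.]
 [1567. 1562. 1557. 1550. 1560.]
 [1572. 1564. 1562. 1558. 1559.]
 [1579. 1571. 1566. 1558. 1567.]
 [1573. 1571. 1568. 1566. 1567.]
 [1854. 1859. 1866. 1869. 1864.]
 [1656. 1663. 1652. 1849. 1579.]
 [1645. 1643. 1646. 1642. 1565.]
 [1631. 1628. 1624. 1544. 1547.]]
exp depth 1585.5528604828269
```

The pictures and depth show the real fingertips about 21 mm above the reported TCP, so they passed over the pointer without moving it. I'll lift a little, go back to its clockwise side and come in about 21 mm lower, watching the force.

>>> arm_command:
  rows:
    - [[0, 0, -0.06], 0]
    - [[-0.0125, 0.0193, 0], 0.0444]
    - [[-0.0125, 0.0193, 0], 0.0444]
    - [[-0.0125, 0.0193, 0], 0.0444]
    - [[-0.0125, 0.0193, 0], 0.0444]

```text
t: 8.2
eef_pos: [503.4, -281.1, 88.1]
tcp_rot: [3.142, -0.0, -0.708]
ft_force: [-0.4, -1.0, -0.3]
opening: 0.006
grip_force: 0.0
```

>>> arm_command:
  rows:
    - [[-0.0125, 0.0193, 0], 0.0444]
    - [[-0.0125, 0.0193, 0], 0.0444]
    - [[-0.0125, 0.0193, 0], 0.0444]
    - [[-0.0125, 0.0193, 0], 0.0444]
    - [[0, 0, 0], 0]

```text
t: 8.7
eef_pos: [480.5, -282.8, 88.1]
tcp_rot: [3.141, 0.0, -1.262]
ft_force: [0.1, -0.7, 0.4]
opening: 0.006
grip_force: 0.0
```

```bash
python3 go.py 36 30 54
```

```text
8.7 [ 480.5 -282.8   88.1] [ 3.141  0.    -1.262] 0.01 [ 0.1 -0.7  0.4]
psi -72.3 r,t 35.4 21.8 j6 2.18
norm shift [0.0024 0.0328 0.1362]
```

>>> arm_command:
  rows:
    - [[0.002, 0.033, 0], 0]
    - [[0, 0, 0.04], 0]
    - [[0, 0, 0.04], 0]
    - [[0, 0, 0.03], 0]
    - [[0, 0, 0], 0]

```text
t: 9.2
eef_pos: [473.0, -285.4, 59.0]
tcp_rot: [3.14, 0.002, -1.258]
ft_force: [-0.0, 0.2, 0.3]
opening: 0.006
grip_force: 0.0
```

```bash
python3 go.py 36 21 52
python3 - <<'E'
from h import *
e=state()['eef_pos']
for c in ('scene','side'):
    p,d=viewer.read_camera(c)
    k=viewer.get_calibration(c)['world_to_cam']
    for dz in range(48,-5,-4):
        u,v=np.round(topix(c,e+[0,0,dz])).astype(int);print(c,dz,int(d[v,u]),int(-(k@np.append(e+[0,0,dz],1))[2]),p[v,u])
E
```

```text
9.2 [ 473.  -285.4   59. ] [ 3.140e+00  2.000e-03 -1.258e+00] 0.01 [-0.   0.2  0.3]
psi -72.1 r,t 35.4 29.9 j6 2.17
norm shift [ 0.0023 -0.0356  0.028 ]
scene 48 1528 1538 [25 26 26]
scene 44 1536 1540 [24 25 27]
scene 40 1534 1542 [25 26 27]
scene 36 1531 1544 [25 25 27]
scene 32 1542 1546 [24 24 26]
scene 28 1540 1547 [25 26 27]
scene 24 1579 1549 [26 27 29]
scene 20 1585 1551 [25 26 27]
scene 16 1570 1553 [25 25 27]
scene 12 1574 1555 [26 27 28]
scene 8 1562 1557 [52 54 54]
scene 4 1557 1559 [70 73 71]
scene 0 1562 1561 [70 72 71]
scene -4 1541 1562 [69 69 71]
side 48 1557 1569 [39 39 41]
side 44 1554 1570 [37 36 38]
side 40 1557 1572 [36 35 37]
side 36 1558 1573 [38 38 39]
side 32 1560 1575 [37 36 41]
side 28 1567 1576 [43 43 44]
side 24 1570 1578 [58 57 59]
side 20 1819 1579 [75 73 72]
side 16 1817 1581 [97 95 95]
side 12 1615 1582 [182 178 180]
side 8 1606 1584 [210 205 207]
side 4 1590 1585 [192 190 192]
side 0 1580 1587 [84 85 84]
side -4 1570 1588 [44 45 46]
```

Confirmed: the tip is about 23 mm above the reported TCP. I'll go down 9 mm more and start pushing.

>>> arm_command:
  rows:
    - [[0, 0, 0.018], 0]
    - [[0, 0, 0.018], 0]
    - [[0, 0, 0], 0]
    - [[0, -0.012, 0], 0]
    - [[0, -0.012, 0], 0]

```text
t: 9.8
eef_pos: [479.4, -284.0, 51.7]
tcp_rot: [-3.141, -0.0, -1.259]
ft_force: [-0.5, 0.1, -0.6]
opening: 0.006
grip_force: 0.0
```

>>> arm_command:
  rows:
    - [[0, -0.012, 0], 0]
    - [[0.005, -0.0102, 0], -0.0222]
    - [[0.005, -0.0102, 0], -0.0222]
    - [[0.005, -0.0102, 0], -0.0222]
    - [[0.005, -0.0102, 0], -0.0222]

```text
t: 10.3
eef_pos: [493.7, -283.4, 51.7]
tcp_rot: [-3.142, -0.0, -0.977]
ft_force: [-0.6, 0.1, -0.1]
opening: 0.003
grip_force: 0.0
```

>>> arm_command:
  rows:
    - [[0.005, -0.0102, 0], -0.0222]
    - [[0.005, -0.0102, 0], -0.0222]
    - [[0.005, -0.0102, 0], -0.0222]
    - [[0.005, -0.0102, 0], -0.0222]
    - [[0.005, -0.0102, 0], -0.0222]

```text
t: 10.8
eef_pos: [507.2, -279.6, 51.6]
tcp_rot: [3.141, -0.0, -0.628]
ft_force: [-0.4, -0.8, 0.3]
opening: 0.004
grip_force: 0.5
```

```bash
python3 go.py 36 20 50;  python3 - <<'E'
from h import *
p,d=viewer.read_camera('wrist'); cv2.imwrite('pics/w3.png',cv2.resize(p[180:380,160:420,::-1],None,fx=2.5,fy=2.5,interpolation=3))
print([(np.round(r['position'],1),r['confidence']) for r in models.mark_of('wrist','pointer')])
E
```

```text
10.8 [ 507.2 -279.6   51.6] [ 3.141 -0.    -0.628] 0.0 [-0.4 -0.8  0.3]
psi -36.0 r,t 35.3 20.2 j6 1.58
norm shift [ 0.0027 -0.0009  0.0066]
[(array([ 516.2, -268.8,   79.4]), 0.58)]
```

View pics/w3.png

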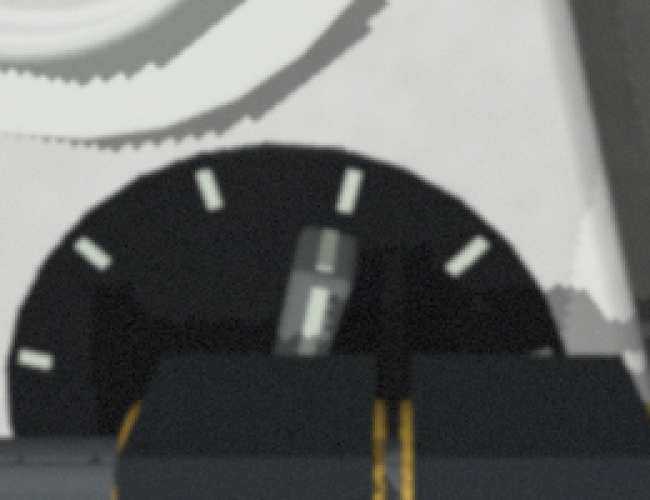

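It's working: the pointer (white line near (315,310)) has moved to tick 5, with the finger just behind it. I'll keep going anticlockwise.

>>> arm_command:
  rows:
    - [[0.0055, -0.0102, 0], -0.0222]
    - [[0.0055, -0.0102, 0], -0.0222]
    - [[0.0055, -0.0102, 0], -0.0222]
    - [[0.0055, -0.0102, 0], -0.0222]
    - [[0.0055, -0.0102, 0], -0.0222]

```text
t: 11.4
eef_pos: [519.0, -271.7, 51.6]
tcp_rot: [3.141, -0.0, -0.282]
ft_force: [-0.7, -0.8, 0.1]
opening: 0.005
grip_force: 0.0
```

>>> arm_command:
  rows:
    - [[0.0055, -0.0102, 0], -0.0222]
    - [[0.0055, -0.0102, 0], -0.0222]
    - [[0.0055, -0.0102, 0], -0.0222]
    - [[0.0055, -0.0102, 0], -0.0222]
    - [[0.0055, -0.0102, 0], -0.0222]

```text
t: 11.9
eef_pos: [527.8, -260.3, 51.7]
tcp_rot: [3.141, -0.001, 0.067]
ft_force: [0.8, -1.1, -0.8]
opening: 0.008
grip_force: 0.7
```

>>> arm_command:
  rows:
    - [[0.0055, -0.0102, 0], -0.0222]
    - [[0.0055, -0.0102, 0], -0.0222]
    - [[0.0055, -0.0102, 0], -0.0222]
    - [[0.0055, -0.0102, 0], -0.0222]
    - [[0.0055, -0.0102, 0], -0.0222]

```text
t: 12.4
eef_pos: [531.7, -246.3, 51.6]
tcp_rot: [3.141, -0.0, 0.416]
ft_force: [0.1, -0.9, -0.3]
opening: 0.009
grip_force: 0.6
```

```bash
python3 go.py 36 20 50
```

```text
12.4 [ 531.7 -246.3   51.6] [ 3.141 -0.     0.416] 0.01 [ 0.1 -0.9 -0.3]
psi 23.8 r,t 36.2 20.1 j6 0.61
norm shift [-0.0007 -0.0004  0.0065]
```

>>> arm_command:
  rows:
    - [[0.0052, -0.0102, 0], -0.0222]
    - [[0.0052, -0.0102, 0], -0.0222]
    - [[0.0052, -0.0102, 0], -0.0222]
    - [[0.0052, -0.0102, 0], -0.0222]
    - [[0.0052, -0.0102, 0], -0.0222]

```text
t: 12.9
eef_pos: [530.4, -232.0, 51.6]
tcp_rot: [3.141, -0.0, 0.765]
ft_force: [0.0, -0.5, -0.7]
opening: 0.007
grip_force: 0.0
```

>>> arm_command:
  rows:
    - [[0.0052, -0.0102, 0], -0.0222]
    - [[0.0052, -0.0102, 0], -0.0222]
    - [[0.0052, -0.0102, 0], -0.0222]
    - [[0.0052, -0.0102, 0], -0.0222]
    - [[0.0052, -0.0102, 0], -0.0222]

```text
t: 13.4
eef_pos: [524.7, -219.2, 51.7]
tcp_rot: [3.141, 0.0, 1.113]
ft_force: [-0.2, 1.2, -0.6]
opening: 0.005
grip_force: 0.1
```

>>> arm_command:
  rows:
    - [[0.0052, -0.0102, 0], -0.0222]
    - [[0.0052, -0.0102, 0], -0.0222]
    - [[0.0052, -0.0102, 0], -0.0222]
    - [[0.0052, -0.0102, 0], -0.0222]
    - [[0.0052, -0.0102, 0], -0.0222]

```text
t: 13.9
eef_pos: [514.7, -209.1, 51.7]
tcp_rot: [3.141, 0.0, 1.462]
ft_force: [1.5, -0.5, -1.1]
opening: 0.005
grip_force: 0.8
```

```bash
python3 go.py 36 20 50;  python3 - <<'E'
from h import *
p,d=viewer.read_camera('wrist'); cv2.imwrite('pics/w4.png',cv2.resize(p[180:380,160:420,::-1],None,fx=2.5,fy=2.5,interpolation=3))
print([(np.round(r['position'],1),r['confidence']) for r in models.mark_of('wrist','pointer')])
o=np.array([160,180]);C=[490.5,-242.5]
for a in (70,85,98.5):
    u=np.array([np.cos(np.radians(a)),np.sin(np.radians(a))]);print(a,*[2.5*(topix('wrist',np.append(C+r*u,89))-o) for r in (15,48)])
E
```

```text
13.9 [ 514.7 -209.1   51.7] [3.141 0.    1.462] 0.01 [ 1.5 -0.5 -1.1]
psi 83.8 r,t 35.8 20.4 j6 -0.4
norm shift [ 0.0007 -0.0015  0.0067]
[(array([ 500.4, -205.6,   77.7]), 0.58)]
70 [305.39711585 429.31786471] [343.31871163 277.12892675]
85 [285.10969171 427.43879579] [274.75920023 270.40043268]
98.5 [267.07202405 429.68054551] [213.86364674 278.39311007]
```

View pics/w4.png

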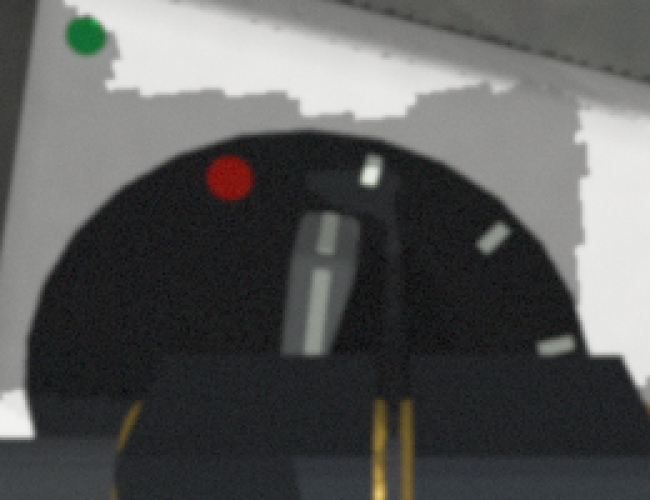

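The pointer is at about 75°, one click short of the red dot at (229,178), and it trails the finger frame by about 9°. I'll push another 20°.

>>> arm_command:
  rows:
    - [[0.0052, -0.0102, 0], -0.0222]
    - [[0.0052, -0.0102, 0], -0.0222]
    - [[0.0052, -0.0102, 0], -0.0222]
    - [[0.0052, -0.0102, 0], -0.0222]
    - [[0.0052, -0.0102, 0], -0.0222]

```text
t: 14.5
eef_pos: [501.4, -203.0, 51.6]
tcp_rot: [-3.141, -0.0, 1.809]
ft_force: [0.4, -0.6, 0.3]
opening: 0.002
grip_force: 0.0
```

```bash
python3 go.py 36 20 50;  python3 - <<'E'
from h import *
p,d=viewer.read_camera('wrist'); cv2.imwrite('pics/w5.png',cv2.resize(p[180:380,160:420,::-1],None,fx=2.5,fy=2.5,interpolation=3))
print([(np.round(r['position'],1),r['confidence']) for r in models.mark_of('wrist','pointer')])
E
```

```text
14.5 [ 501.4 -203.    51.6] [-3.141 -0.     1.809] 0.0 [ 0.4 -0.6  0.3]
psi 103.7 r,t 35.8 20.0 j6 -0.75
norm shift [0.0006 0.0001 0.0062]
[(array([ 484.7, -203.8,   80.5]), 0.71)]
```

View pics/w5.png

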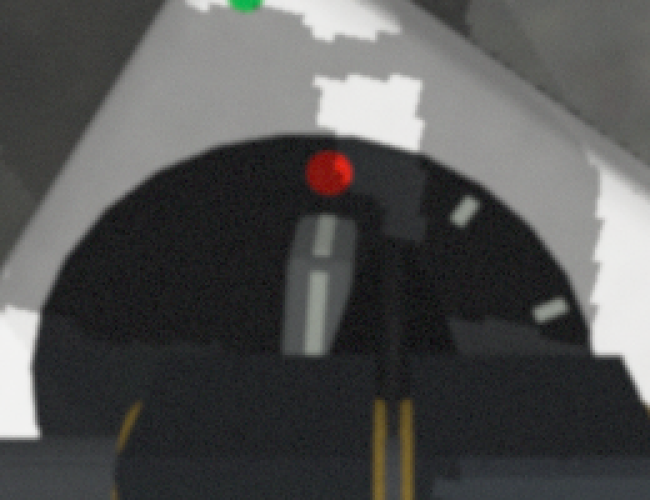

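The pointer now lines up with the red dot at (329,173). I'll nudge it 2° to make sure it's seated, back off, rest, then lift.

>>> arm_command:
  rows:
    - [[0.0026, -0.0051, 0], -0.0111]
    - [[0, 0, 0], 0]
    - [[0, 0, 0], 0]
    - [[0, 0.02, 0], 0]
    - [[0, 0, 0], 0]

```text
t: 15.1
eef_pos: [505.6, -201.3, 51.6]
tcp_rot: [3.141, 0.0, 1.844]
ft_force: [0.1, -0.0, 0.2]
opening: 0.006
grip_force: 0.0
```

>>> arm_command:
  rows:
    - [[0, 0, 0], 0]
    - [[0, 0, 0], 0]
    - [[0, 0, 0], 0]
    - [[0, 0, 0], 0]
    - [[0, 0, 0], 0]

```text
t: 15.6
eef_pos: [504.9, -201.3, 51.5]
tcp_rot: [-3.142, 0.0, 1.845]
ft_force: [-0.6, 0.7, 0.1]
opening: 0.004
grip_force: 0.0
```

>>> arm_command:
  rows:
    - [[0, 0, -0.08], 0]
    - [[0, 0, -0.08], 0]
    - [[0, 0, 0], 0.03]
    - [[0, 0, 0], 0]
    - [[0, 0, 0], 0]

```text
t: 16.1
eef_pos: [504.8, -201.2, 91.3]
tcp_rot: [-3.141, -0.0, 1.753]
ft_force: [0.5, 0.5, -0.1]
opening: 0.004
grip_force: 0.0
```

```bash
python3 go.py 36 -27 51;  python3 - <<'E'
from ring import *
p,d=viewer.read_camera('wrist')
print([(np.round(r['position'],1),r['confidence']) for r in models.mark_of('wrist','pointer')])
C=np.array([490.5,-242.5])
k=viewer.get_calibration('wrist');K=k['camera_matrix'];M=k['world_to_cam']
vv,uu=np.mgrid[150:345,200:314];D=d[vv,uu];X=np.stack([(uu-K[0,2])/K[0,0]*D,-(vv-K[1,2])/K[1,1]*D,-D],-1).reshape(-1,3)
W=(X-M[:3,3])@M[:3,:3]
r=W[:,:2]-C;q=np.hypot(*r.T);s=(W[:,2]>80)&(W[:,2]<96)&(q>18)&(q<50);print(s.sum(),W[s,2].mean(),np.degrees(np.arctan2(*r[s].mean(0)[::-1])))
E
```

```text
16.1 [ 504.8 -201.2   91.3] [-3.141 -0.     1.753] 0.0 [ 0.5  0.5 -0.1]
psi 100.4 r,t 38.0 21.5 j6 -0.68
norm shift [-0.0081 -0.1941  0.1612]
[(array([ 485.3, -202.5,   80. ]), 0.6)]
1136 87.86228767935975 96.06875192672179
```

>>> arm_command:
  rows:
    - [[-0.004, -0.065, 0], 0]
    - [[-0.004, -0.065, 0], 0]
    - [[0, -0.066, 0], 0]
    - [[0, 0, 0], 0]
    - [[0, 0, 0.06], 0]

```text
t: 16.7
eef_pos: [458.1, -212.7, 77.5]
tcp_rot: [3.139, 0.002, 1.751]
ft_force: [0.3, 0.1, 0.2]
opening: 0.008
grip_force: 0.0
```

>>> arm_command:
  rows:
    - [[0, 0, 0.05], 0]
    - [[0, 0, 0.05], 0]
    - [[0, 0, 0], 0]
    - [[0, 0, 0], 0]
    - [[0, 0, 0], 0]

```text
t: 17.2
eef_pos: [457.6, -212.1, 52.0]
tcp_rot: [3.141, 0.001, 1.751]
ft_force: [-0.3, -0.4, 0.2]
opening: 0.005
grip_force: 0.0
```

```bash
python3 go.py 36 -20 51
```

```text
17.2 [ 457.6 -212.1   52. ] [3.141e+00 1.000e-03 1.751e+00] 0.0 [-0.3 -0.4  0.2]
psi 100.3 r,t 35.8 -27.0 j6 -0.75
norm shift [0.0009 0.0279 0.0039]
```

>>> arm_command:
  rows:
    - [[0, 0.014, 0], 0]
    - [[0, 0.014, 0], 0]
    - [[0.004, 0.0076, 0], 0.0167]
    - [[0.004, 0.0076, 0], 0.0167]
    - [[0.004, 0.0076, 0], 0.0167]

```text
t: 17.7
eef_pos: [469.7, -207.1, 51.8]
tcp_rot: [3.141, 0.0, 1.591]
ft_force: [-1.0, 0.6, 0.5]
opening: 0.002
grip_force: 0.0
```

>>> arm_command:
  rows:
    - [[0.004, 0.0076, 0], 0.0167]
    - [[0.004, 0.0076, 0], 0.0167]
    - [[0.004, 0.0076, 0], 0.0167]
    - [[0.004, 0.0076, 0], 0.0167]
    - [[0.004, 0.0076, 0], 0.0167]

```text
t: 18.2
eef_pos: [479.1, -202.6, 51.7]
tcp_rot: [-3.141, -0.0, 1.329]
ft_force: [-1.0, 0.8, -0.3]
opening: 0.01
grip_force: 0.6
```

>>> arm_command:
  rows:
    - [[0.004, 0.0076, 0], 0.0167]
    - [[0.004, 0.0076, 0], 0.0167]
    - [[0.004, 0.0076, 0], 0.0167]
    - [[0.004, 0.0076, 0], 0.0167]
    - [[0.004, 0.0076, 0], 0.0167]

```text
t: 18.7
eef_pos: [490.2, -201.4, 51.8]
tcp_rot: [3.141, 0.0, 1.067]
ft_force: [0.2, 0.3, 0.4]
opening: 0.006
grip_force: 0.0
```

>>> arm_command:
  rows:
    - [[0.004, 0.0076, 0], 0.0167]
    - [[0.004, 0.0076, 0], 0.0167]
    - [[0.004, 0.0076, 0], 0.0167]
    - [[0.004, 0.0076, 0], 0.0167]
    - [[0.004, 0.0076, 0], 0.0167]

```text
t: 19.2
eef_pos: [500.5, -202.5, 51.7]
tcp_rot: [-3.141, 0.0, 0.804]
ft_force: [-0.4, 0.8, 0.5]
opening: 0.003
grip_force: 0.3
```

```bash
cat > look.py <<'E'
from go import *
armframe(); p,d=viewer.read_camera('wrist')
for r in models.mark_of('wrist','pointer')[:1]:
    v=np.array(r['position'])[:2]-C;print(r['position'],r['confidence'],'ang',np.degrees(np.arctan2(v[1],v[0])))
np.savez('last.npz',p=p)
E
python3 look.py
```

```text
19.2 [ 500.5 -202.5   51.7] [-3.141  0.     0.804] 0.0 [-0.4  0.8  0.5]
psi 46.1 r,t 35.8 -20.5 j6 0.26
[513.4, -209.6, 79.6] 0.57 ang 55.16020612089462
```

>>> arm_command:
  rows:
    - [[0.004, 0.0076, 0], 0.0167]
    - [[0.004, 0.0076, 0], 0.0167]
    - [[0.004, 0.0076, 0], 0.0167]
    - [[0.004, 0.0076, 0], 0.0167]
    - [[0.004, 0.0076, 0], 0.0167]

```text
t: 19.8
eef_pos: [510.4, -206.8, 51.7]
tcp_rot: [3.141, -0.0, 0.544]
ft_force: [0.1, -0.7, 0.0]
opening: 0.003
grip_force: 0.2
```

>>> arm_command:
  rows:
    - [[0.004, 0.0076, 0], 0.0167]
    - [[0.004, 0.0076, 0], 0.0167]
    - [[0.004, 0.0076, 0], 0.0167]
    - [[0.004, 0.0076, 0], 0.0167]
    - [[0.004, 0.0076, 0], 0.0167]

```text
t: 20.3
eef_pos: [518.9, -213.2, 51.7]
tcp_rot: [3.141, -0.0, 0.281]
ft_force: [0.5, 0.4, -0.1]
opening: 0.006
grip_force: 0.0
```

>>> arm_command:
  rows:
    - [[0.004, 0.0076, 0], 0.0167]
    - [[0.004, 0.0076, 0], 0.0167]
    - [[0.004, 0.0076, 0], 0.0167]
    - [[0.004, 0.0076, 0], 0.0167]
    - [[0.004, 0.0076, 0], 0.0167]

```text
t: 20.8
eef_pos: [525.4, -221.6, 51.6]
tcp_rot: [3.142, 0.0, 0.019]
ft_force: [-0.2, 0.7, 1.3]
opening: 0.004
grip_force: 0.4
```

>>> arm_command:
  rows:
    - [[0.0026, 0.0051, 0], 0.0111]
    - [[0.0026, 0.0051, 0], 0.0111]
    - [[0.0026, 0.0051, 0], 0.0111]
    - [[0.0026, 0.0051, 0], 0.0111]
    - [[0.0026, 0.0051, 0], 0.0111]

```text
t: 21.3
eef_pos: [528.2, -227.9, 51.6]
tcp_rot: [-3.141, 0.0, -0.155]
ft_force: [-1.0, 1.6, 1.0]
opening: 0.004
grip_force: 0.4
```

```bash
python3 look.py
```

```text
21.3 [ 528.2 -227.9   51.6] [-3.141  0.    -0.155] 0.0 [-1.   1.6  1. ]
psi -8.9 r,t 35.0 -20.2 j6 1.2
[528.8, -246.3, 80.5] 0.86 ang -5.666154847925428
```

>>> arm_command:
  rows:
    - [[0.0026, 0.0051, 0], 0.0111]
    - [[0.0026, 0.0051, 0], 0.0111]
    - [[0, 0, 0], 0]
    - [[0, 0, 0], 0]
    - [[0, 0, 0], 0]

```text
t: 21.9
eef_pos: [529.1, -230.8, 51.6]
tcp_rot: [3.141, -0.0, -0.223]
ft_force: [1.0, 0.6, 1.1]
opening: 0.005
grip_force: 0.0
```

```bash
python3 look.py
```

```text
21.9 [ 529.1 -230.8   51.6] [ 3.141 -0.    -0.223] 0.0 [1.  0.6 1.1]
psi -12.8 r,t 35.1 -19.9 j6 1.27
[525.0, -255.5, 80.0] 0.71 ang -20.646990824970366
```

The pointer has jumped to about −20.6°, which is the fourth click. I'm backing off and lifting clear to check it.

>>> arm_command:
  rows:
    - [[0, -0.03, 0], 0]
    - [[0, 0, -0.08], 0]
    - [[0, 0, -0.16], 0]
    - [[0, 0, -0.18], 0]
    - [[0, 0, -0.18], 0]

```text
t: 22.5
eef_pos: [530.6, -222.9, 203.1]
tcp_rot: [-3.141, 0.001, -0.224]
ft_force: [0.3, -0.3, -1.1]
opening: 0.003
grip_force: 0.0
```

>>> arm_command:
  rows:
    - [[-0.15, 0, -0.08], 0]
    - [[-0.15, 0, -0.08], 0]
    - [[-0.15, 0, -0.08], 0]
    - [[0, 0, 0], 0]
    - [[0, 0, 0], 0]

```text
t: 23.0
eef_pos: [421.2, -198.3, 262.3]
tcp_rot: [3.141, -0.002, -0.225]
ft_force: [0.4, 0.3, -0.2]
opening: 0.003
grip_force: 0.0
```

```bash
python3 look.py
python3 - <<'E'
from h import *
p=np.load('last.npz')['p']; cv2.imwrite('pics/w6.png',p[:,:,::-1])
E
```

```text
23.0 [ 421.2 -198.3  262.3] [ 3.141e+00 -2.000e-03 -2.250e-01] 0.0 [ 0.4  0.3 -0.2]
psi -12.9 r,t -77.4 -27.6 j6 1.21
[528.5, -254.6, 78.0] 0.62 ang -17.66257035409149
```

View pics/w6.png

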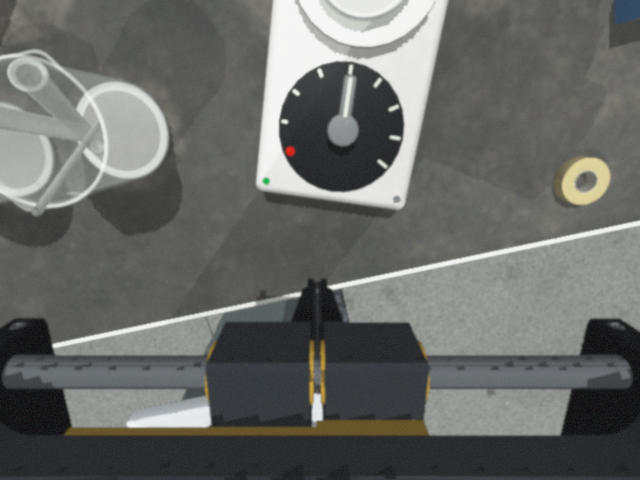

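The pointer's white line ends at (350,78), at the fourth tick (350,70) counting from the red dot at (290,151). The dish is in place on its plate and the hand is clear, so I'm handing in.

```bash
python3 -c "
from cell import env
print(env.job_done())"
```

```text
the job is handed in; nothing more can be done
None
```

The selector went back to the red dot, rested there and was then pushed clockwise to the fourth tick. The final picture shows it there with the hand clear, and I handed the job in at about 23 s; no verdict came back.

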